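# Prime the hand oiler pump until its indicator pin is out

### The job

Two hand oiler pumps stand on the bench; one is already primed, its indicator pin standing well out of its brass nut, and the other has its pin still down, or only a little way up. Prime that other one: with the fingertips press its black spring plunger all the way down and let it spring fully back up, again and again, until its indicator pin stands fully out like its neighbour's, and finish with the plunger let up. Do not touch the pins, do not press the plunger of the primed pump, and leave the loose things on the bench where they are.

Things in the scene. Friction and masses are not known exactly. Their poses are not given: they have to be found in the camera images.
- dry_pump: the pump to be primed: a grey cast block 52 x 100 mm and 90 mm high on a steel foot 68 x 124 x 10 mm bolted to the bench, so it cannot move; origin at the centre of its underside, x towards its back (the side with the outlet stub), y from the pin to the plunger, z up; on its top a spring plunger with a black cap and, 60 mm beside it, an indicator pin in a brass nut
- dry_pump_cap (a point): top centre of the unprimed pump's plunger cap: a black round push cap, 26 mm across and 14 mm thick, domed at the rim, on a steel stem with a bare coil spring round it; with the plunger up this point is 142 mm above the bench, 30 mm to +y of the pump's axis in the pump's own frame, z up
- dry_pump_plunger (a joint): how far its plunger is pressed, m: 0 up, 0.018 fully down. The spring pushes back with about 5 N at the top and 10 N at the bottom, and lifts the plunger by itself when it is let go. Each full stroke (let fully up, then pressed fully down) ratchets the pin up by about 6 mm, the first one by up to 13 mm, so 3 or 4 full strokes are needed; short strokes raise it a little or not at all, and cannot bring it fully out. Further strokes once the pin is out move it no more
- dry_pump_pin_out (a joint): how far its indicator pin is out, m: 0 fully in, 0.030 fully out (tip 33 mm above the nut); it starts between 0 and about 0.009 and stays where pumping has left it
- dry_pump_pin_tip (a point): top of the unprimed pump's steel indicator pin (12 mm across, in a six-sided brass nut whose top is 97 mm above the bench), 30 mm to -y of the pump's middle in the pump's own frame; 100 mm above the bench with the pin fully in, 130 mm with it fully out
- dry_pump_pin: the unprimed pump's indicator pin itself; not to be touched; origin on its axis, 40 mm below its tip
- ready_pump: the pump that is primed already, of the same make: a grey cast block 52 x 100 mm and 90 mm high on a steel foot 68 x 124 x 10 mm bolted to the bench, so it cannot move; origin at the centre of its underside, x towards its back (the side with the outlet stub), y from the pin to the plunger, z up; on its top a spring plunger with a black cap and, 60 mm beside it, an indicator pin in a brass nut
- ready_pump_cap (a point): top centre of the primed pump's plunger cap: a black round push cap, 26 mm across and 14 mm thick, domed at the rim, on a steel stem with a bare coil spring round it; with the plunger up this point is 142 mm above the bench, 30 mm to +y of the pump's axis in the pump's own frame, z up
- ready_pump_plunger (a joint): how far the primed pump's plunger is pressed, m: 0 up, 0.018 fully down; leave it up
- ready_pump_pin_out (a joint): how far the primed pump's pin is out, m: 0.030 from the start
- ready_pump_pin_tip (a point): top of the primed pump's steel indicator pin (12 mm across, in a six-sided brass nut whose top is 97 mm above the bench), 30 mm to -y of the pump's middle in the pump's own frame; 100 mm above the bench with the pin fully in, 130 mm with it fully out
- ready_pump_pin: the primed pump's indicator pin itself; not to be touched; origin on its axis, 40 mm below its tip
- spool: a loose bystander: a spool of thread, 44 mm across and 56 mm high, upright; origin at the centre of its underside
- weight: a loose bystander: a brass weight with a knob, 48 mm across and 62 mm high; origin at the centre of its underside
- beeswax: a loose bystander: a bar of beeswax, 34 x 55 x 18 mm; origin at the centre of its underside
Mind the look-alikes: they are no part of the job. What is shaped like the dry_pump but turquoise is not meant. What is shaped like the ready_pump but green is not meant.

How it is judged:
By the outcome, as a careful person would: the job done as asked, in the order asked, and still so for the second after the job is handed in, with the robot touching nothing.
It also fails if it takes over 42 s, if anything falls off the work surface, if the arm or the gripper's body presses on something with over 40 N, if the wrist force passes 120 N, or if a joint passes its speed limit or range.

### The arm

A 6-joint arm with a two-finger parallel gripper is mounted at the origin on the work surface; the furniture and walls round the work are solid. World frame = base frame: x ahead of the robot, y to its left, z up, the work surface at z = 0. Lengths are in mm, angles in degrees, forces in N, time in s.
With the tool pointing down it reaches from about 300 to 950 mm from the base axis. Payload 3.1 kg.
Tool frame: the origin (TCP) lies where the fingers leave the gripper's body, on its centre line; the fingertips stand 73 mm ahead of it and the grasp point (between the pads) lies 54 mm ahead of it; x points along the fingers, y is the direction in which the jaws open and shut, and the axes are right-handed (so a half turn about x gives the same grasp; the last joint's range is limited). The gripper opens to 85 mm and grips with 20 to 120 N. Pads are 22 mm wide; open, the fingers measure 114 mm over their backs; the gripper's body (76 mm by 85 mm) begins 54 mm behind the grasp point. The pads swing forward as they close: fully open they stand 13 mm farther back than shut.
Start: joints at [60.292, 17.653, 93.61, -0, 68.738, -3.994], TCP at [271.204, 563.1, 303.872] pointing down, gripper open.
Joint ranges: [-175.34, 175.34], [-45.06, 112.39], [2.9, 150.54], [-68.45, 248.45], [3.09, 151.38], [-168.51, 168.51]. Speed limits (degrees/s): [159.86, 159.86, 180, 180, 180, 180].

### API

Orientations are given as a 3x3 rotation matrix whose columns are the frame's x, y, z axes.
In Python, from workcell import monitor, vision, ticket gives the robot as it stands.
- The arm moves only by the tool step_arm, never from a script. Its argument "commands" is text: rows parted by semicolons, each of 6 numbers parted by spaces: the shift along the tool's x, y, z in cm, then the turn, a rotation vector about the tool's x, y, z in degrees. A call has 1 to 12 rows; each row is the pose to reach, as a shift and turn from the pose commanded when the call began, along the tool's axes at that moment; what a row does not reach only later rows make up. A row lasts 1/10 s, in which the tool goes at most 50 mm and 8.59 degrees, less where a joint would pass 70% of its speed; a pose out of reach is approached as far as the arm can. A call with a gripper value outside its range is refused whole. "jaw" is the finger opening in cm, from 0 to 8.54, set as the call begins (left out, the last holds). The fingers move at their own pace and stop on an object; the grip force is fixed at half the most. Time passes only in rows, so rows that repeat a pose let the fingers close. It gives the time, the measured TCP pose, the force and the opening at its end, in the units of the state.
- monitor.state(): the state, without advancing time (a new reading comes with each control period).
- vision.snapshot(name): name is "scene" or "top"; returns a dict with "pixels" (400x640x3 uint8, blue, green, red), "fx", "fy", "cx", "cy" (pixels), "k1" (the pictures are not rectified: a ray, as slopes to the right and down, at radius r is drawn at 1 + k1 r^2 times it, then the intrinsics apply), "rvec" (rotation vector, rad) and "tvec" (3), from world to camera coordinates, as OpenCV has them. Camera axes: x right, y down, z forward; pixel columns grow to the right and rows downward; lengths in mm; the calibration is good to about 2 mm. A picture is of the moment at which its call begins. There is no depth.
- ticket.hand_in(): hands the job in, once; it reports no verdict.
The state is a dict: "t": time; "joint_pos": joint angles; "joint_vel": joint speeds; "joint_efforts": joint torques, N m; "ee_pos": TCP position; "orientation": TCP orientation; "force": force on the tool from outside, world axes, zero at the start; "wrist_torque": the same for the moment, N m; "opening": finger opening in mm.
Only numpy, scipy, OpenCV 4.12 (cv2) and the standard library are available. Lean on these libraries where they do the work, as an engineer would, in place of code of your own. Each camera call takes 0.05 s, during which the arm holds its last target.

## Working session

There is one attempt and no reset: what is moved stays moved. The work goes in short steps, Python scripts to look and compute and a tool call to move; the robot and the scene stay as the last step left them, time stands still between calls to the robot, and variables do not carry over. Pictures are saved under pics/ and viewed, and the job is handed in when it is done.

Besides the shell and the picture viewer there is one more tool, called in YAML: its name, and indented under it one key for each argument. step_arm: Moves the arm, as the interface text tells. Its arguments: {"type":"object","properties":{"commands":{"type":"string"},"jaw":{"type":"number"}},"required":["commands"]}

```bash
mkdir -p pics; ls
python3 - <<'E'
from workcell import monitor, vision
import cv2, pickle
s=monitor.state(); print({k:s[k] for k in ('t','ee_pos','orientation','force','opening')})
d={}
for n in('scene','top'):
    v=vision.snapshot(n); d[n]=v; cv2.imwrite(f'pics/{n}0.png',v['pixels'])
    print(n,{k:v[k] for k in v if k!='pixels'})
pickle.dump(d,open('s0.pkl','wb'))
E
```

```text
pics
{'t': 0.0, 'ee_pos': array([270.87796064, 562.52555591, 302.66334071]), 'orientation': array([[-1.11941024e-03,  4.33887019e-01,  9.00966593e-01],
       [-1.95270217e-03,  9.00964491e-01, -4.33888433e-01],
       [-9.99997467e-01, -2.24501857e-03, -1.61296757e-04]]), 'force': array([-0.50347586, -0.82950475, -0.6384964 ]), 'opening': 85.75637863026127}
scene {'fx': 385.2699601202792, 'fy': 385.2699601202792, 'cx': 313.7642636030702, 'cy': 198.0580230705454, 'k1': 0.023243104117322992, 'rvec': array([ 1.99958766, -1.05706331,  0.54790588]), 'tvec': array([-388.8519178 ,  190.25329104,  852.09709217])}
top {'fx': 387.2529299061501, 'fy': 387.2529299061501, 'cx': 317.9547984968514, 'cy': 205.04767682239768, 'k1': 0.020735731181978218, 'rvec': array([ 2.11840842, -2.17089781,  0.21523815]), 'tvec': array([-239.2858069 ,  374.42256572,  892.21383622])}
```

View pics/scene0.png

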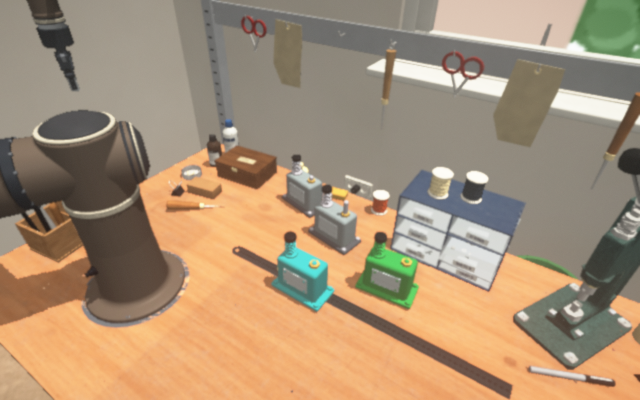

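View pics/top0.png

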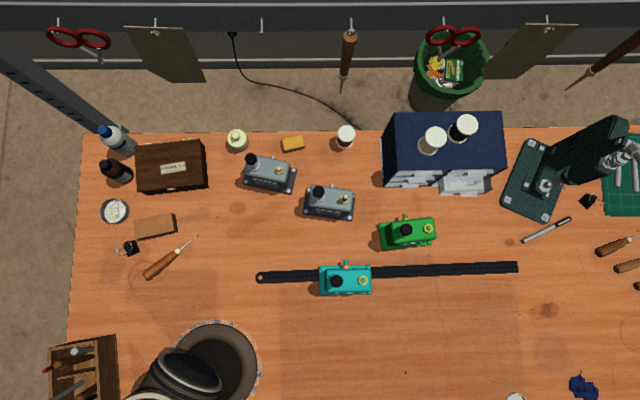

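```bash
cat > h.py <<'E'
import cv2, numpy as np, pickle
def K(v): return np.array([[v['fx'],0,v['cx']],[0,v['fy'],v['cy']],[0,0,1.]])
def D(v): return np.array([v['k1'],0,0,0.])
def proj(v,P): return cv2.projectPoints(np.array(P,float).reshape(-1,3),v['rvec'],v['tvec'],K(v),D(v))[0].reshape(-1,2)
def ray(v,uv):
    n=cv2.undistortPoints(np.array(uv,float).reshape(1,1,2),K(v),D(v)).ravel()
    R=cv2.Rodrigues(v['rvec'])[0]; c=-R.T@v['tvec']; d=R.T@np.array([n[0],n[1],1]); return c,d/np.linalg.norm(d)
def onz(v,uv,z):
    c,d=ray(v,uv); return c+d*(z-c[2])/d[2]
def tri(v1,a,v2,b):
    c1,d1=ray(v1,a);c2,d2=ray(v2,b)
    s=np.linalg.lstsq(np.c_[d1,-d2],c2-c1,rcond=None)[0]
    p,q=c1+s[0]*d1,c2+s[1]*d2; return (p+q)/2,np.linalg.norm(p-q)
E
python3 - <<'E'
from h import *
d=pickle.load(open('s0.pkl','rb'))
for n in d: print(n,proj(d[n],[[0,0,0],[271,563,304],[271,563,231],[500,200,0]]))
s=d['scene']['pixels']; t=d['top']['pixels']
a=cv2.resize(s[145:255,275:375],None,fx=6,fy=5.4,interpolation=cv2.INTER_CUBIC)
cv2.imwrite('pics/sc.png',cv2.resize(s[145:255,275:375],None,fx=5.4,fy=5.4,interpolation=cv2.INTER_CUBIC))
cv2.imwrite('pics/tc.png',cv2.resize(t[140:230,230:365],None,fx=5.9,fy=5.9,interpolation=cv2.INTER_CUBIC))
E
```

```text
scene [[136.8927354  284.59582523]
 [ 66.1647697   64.91620264]
 [ 75.61265198  90.08461149]
 [230.5484164  161.53564498]]
top [[ 213.56197052  368.39639776]
 [-198.40772136  248.76190986]
 [-143.03159486  251.14045938]
 [ 136.64618932  159.47653891]]
```

View pics/sc.png

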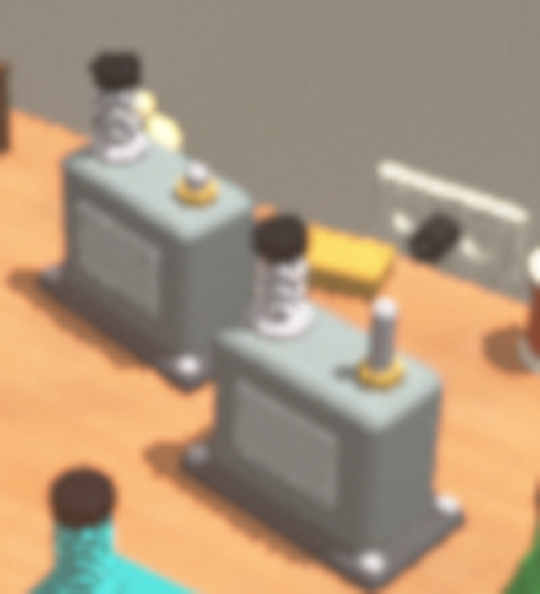

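View pics/tc.png

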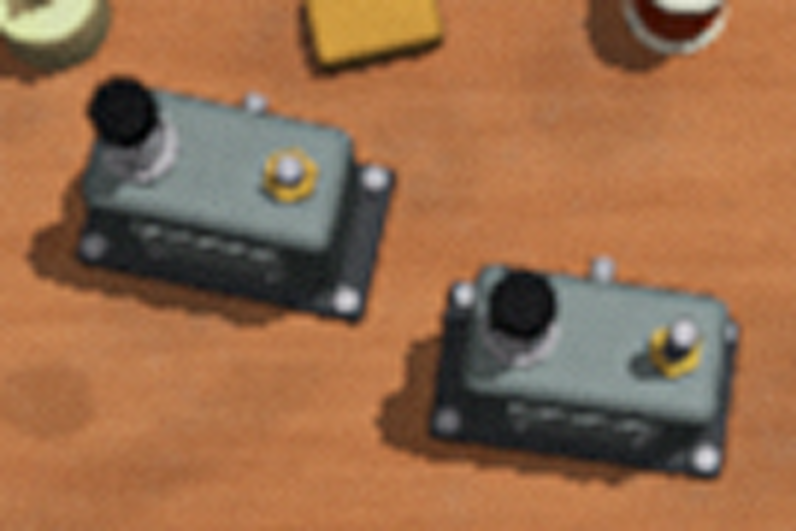

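Candidates: the left grey pump (scene ~(304,190), top ~(268,172)) has its pin nearly flush in the nut. The right grey pump (scene ~(335,222), top ~(330,203)) has its pin well out. The turquoise and green pumps are look-alikes. The left grey one is the dry pump, and the enlarged crops confirm it. Next I measure its cap, nut and neighbours.

Run:
```python
from h import *
d=pickle.load(open('s0.pkl','rb')); S,T=d['scene'],d['top']
def blob(v,x0,x1,y0,y1,f):
    im=v['pixels'][y0:y1,x0:x1]; m=f(im.astype(int)).astype(np.uint8)
    n,l,st,c=cv2.connectedComponentsWithStats(m); 
    k=1+np.argmax(st[1:,4]); r=c[k]+[x0,y0]; print(r,st[k]+[x0,y0,0,0,0]); return r
dark=lambda a:a.max(2)<75
yel=lambda a:(a[:,:,2]-a[:,:,0]>60)&(a[:,:,2]>130)
for nm,bs,bt,ns,nt in[('dry',(288,304,150,163),(243,260,150,168),(305,318,174,184),(272,287,163,177)),('ready',(320,334,182,196),(310,327,183,200),(338,352,208,220),(338,352,193,207))]:
    print(nm); s=blob(S,*bs,dark); t=blob(T,*bt,dark)
    print(' cap tri',tri(S,s,T,t),'top@142',onz(T,t,140),'scene@135',onz(S,s,135))
    s=blob(S,*ns,yel); t=blob(T,*nt,yel)
    print(' nut tri',tri(S,s,T,t),onz(T,t,96),onz(S,s,95))
```

```text
dry
[296.09375 157.9375 ] [293 156   7   5  32]
[250.42857143 159.10084034] [245 153  12  15 119]
 cap tri (array([ 455.31655344, -102.52008015,  137.22660289]), np.float64(1.4716094683417504)) top@142 [ 454.00092556 -102.36300994  140.        ] scene@135 [ 458.90273589 -100.76716466  135.        ]
[311.09090909 180.5       ] [308 179   7   4  22]
[280.47826087 170.30434783] [277 166   7   8  23]
 nut tri (array([ 439.26597409, -163.56618317,   96.99576755]), np.float64(0.5735267829015159)) [ 439.71940454 -163.72158013   96.        ] [ 441.52299745 -161.69951961   95.        ]
ready
[326.43589744 189.20512821] [323 186   8   7  39]
[317.71428571 191.83193277] [312 186  12  13 119]
 cap tri (array([ 380.45372888, -246.19029793,  135.71483215]), np.float64(1.7445438697599787)) top@142 [ 379.01188179 -245.36509476  140.        ] scene@135 [ 382.00883109 -246.25031616  135.        ]
[346.675 212.6  ] [342 208  10   9  40]
[345.57142857 201.21428571] [343 199   6   5  14]
 nut tri (array([ 365.83668591, -310.30732853,  102.79049801]), np.float64(5.641720720054706)) [ 365.34727341 -308.71540578   96.        ] [ 376.83034321 -307.72604487   95.        ]
```

step_arm:
  commands: "0 -2 1.75 0 0 0; 0 -5 4.4 0 0 0; 0 -8.5 7.4 0 0 0; 0 -12 10.5 0 0 0; 0 -15.5 13.6 0 0 0; 0 -19 16.6 0 0 0; 0 -22.5 19.7 0 0 0; 0 -26 22.8 0 0 0; 0 -29.5 25.8 0 0 0; 0 -33 28.9 0 0 0; 0 -36.5 31.9 0 0 0; 0 -39.5 34.6 0 0 0"
  jaw: 0

```text
t: 1.3
ee_pos: [411.4, 55.0, 303.7]
orientation: [[0.0, 0.434, 0.901], [-0.0, 0.901, -0.434], [-1.0, -0.0, 0.0]]
force: [-0.3, 0.5, 0.0]
opening: 0.3
```

step_arm:
  commands: "0 -3 2.6 0 0 0; 0 -6 5.25 0 0 0; 0 -9 7.9 0 0 0; 0 -11.5 10.05 0 0 0; 0 -12.35 10.8 0 0 0; 0 -12.35 10.8 0 0 0; 0 -12.35 10.8 0 0 0"

```text
t: 2.0
ee_pos: [454.7, -100.2, 303.4]
orientation: [[-0.001, 0.434, 0.901], [0.001, 0.901, -0.434], [-1.0, 0.001, -0.002]]
force: [0.2, 0.2, 0.4]
opening: -0.2
```

```bash
cat > look.py <<'E'
import sys; from h import *
from workcell import monitor, vision
k=sys.argv[1]; s=monitor.state(); print(s['t'],s['ee_pos'],s['force'])
d={n:vision.snapshot(n) for n in('scene','top')}; pickle.dump(d,open(f's{k}.pkl','wb'))
a=cv2.resize(d['scene']['pixels'][100:220,250:370],(400,400),interpolation=cv2.INTER_CUBIC)
b=cv2.resize(d['top']['pixels'][120:220,220:320],(400,400),interpolation=cv2.INTER_CUBIC)
cv2.imwrite(f'pics/l{k}.png',np.hstack([a,b]))
E
python3 look.py 1
```

```text
2.0 [ 454.69019987 -100.16768016  303.36914419] [0.24488517 0.22065954 0.44648209]
```

View pics/l1.png

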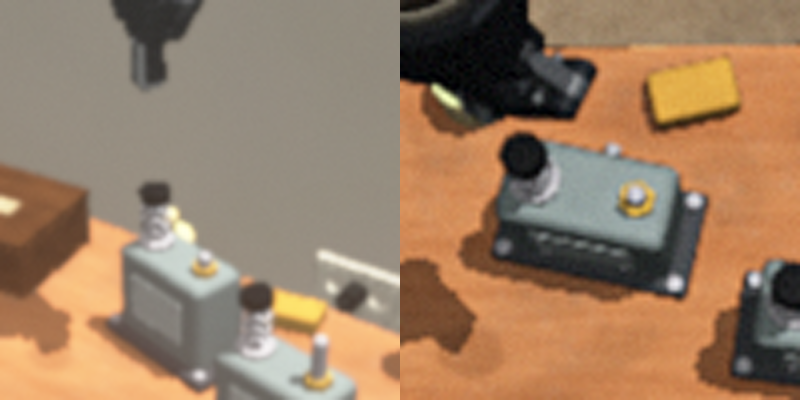

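The fingers (scene tip ~(294,126), top ~(264,142)) hang above the left pump's cap (scene ~(297,157)). I lower them to just above it.

step_arm:
  commands: "2 -0.1 0.1 0 0 0; 4 -0.2 0.15 0 0 0; 6 -0.24 0.15 0 0 0; 7.5 -0.24 0.15 0 0 0; 8 -0.24 0.15 0 0 0; 8 -0.24 0.15 0 0 0"

```text
t: 2.7
ee_pos: [455.0, -102.7, 223.3]
orientation: [[-0.002, 0.433, 0.902], [0.001, 0.902, -0.433], [-1.0, -0.0, -0.002]]
force: [-0.3, 0.8, 0.7]
opening: 0.2
```

```bash
python3 look.py 2
python3 - <<'E'
from h import *
d=pickle.load(open('s2.pkl','rb'))
for n in d: print(n,proj(d[n],[[455,-103,150],[455,-103,142]]))
E
```

```text
2.7 [ 454.98153166 -102.73247502  223.27981715] [-0.33800661  0.80063166  0.7435024 ]
scene [[295.813912   153.89445831]
 [295.86506767 156.51573165]]
top [[250.04723583 157.2898405 ]
 [250.59233658 158.37888536]]
```

View pics/l2.png

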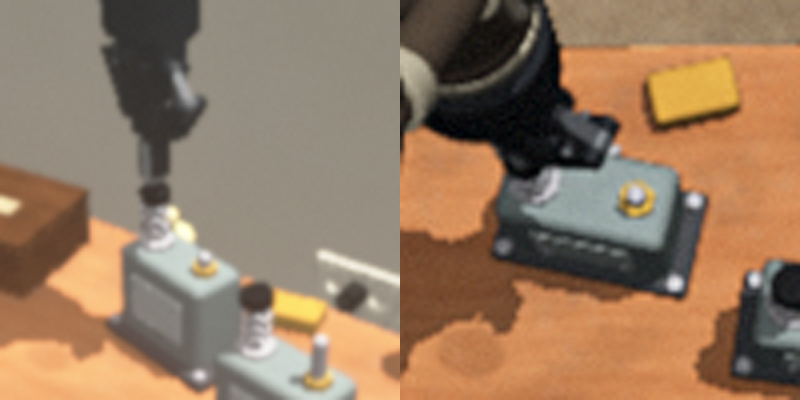

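The fingertips sit centred over the cap in the scene crop (~(153,180)), about 8 mm above it. Now I feel for contact.

step_arm:
  commands: "0.4 0 0 0 0 0; 0.8 0 0 0 0 0; 1.1 0 0 0 0 0; 1.3 0 0 0 0 0; 1.3 0 0 0 0 0; 1.3 0 0 0 0 0"

```text
t: 3.4
ee_pos: [455.9, -103.9, 211.6]
orientation: [[0.001, 0.434, 0.901], [0.0, 0.901, -0.434], [-1.0, 0.0, 0.0]]
force: [-1.2, 1.2, 5.3]
opening: -0.2
```

step_arm:
  commands: "0.3 0 0 0 0 0; 0.6 0 0 0 0 0; 0.9 0 0 0 0 0; 1.2 0 0 0 0 0; 1.3 0 0 0 0 0; 1.3 0 0 0 0 0; 1.3 0 0 0 0 0"

```text
t: 4.1
ee_pos: [456.0, -104.0, 199.2]
orientation: [[0.0, 0.434, 0.901], [0.0, 0.901, -0.434], [-1.0, 0.0, 0.0]]
force: [-1.8, 0.1, 9.0]
opening: -0.1
```

step_arm:
  commands: "0.1 0 0 0 0 0; 0.2 0 0 0 0 0; 0.3 0 0 0 0 0; 0.3 0 0 0 0 0; 0.3 0 0 0 0 0"

```text
t: 4.6
ee_pos: [456.0, -104.0, 196.6]
orientation: [[0.0, 0.434, 0.901], [0.0, 0.901, -0.434], [-1.0, 0.0, 0.0]]
force: [-3.6, 1.1, 11.5]
opening: -0.1
```

step_arm:
  commands: "0.1 0 0 0 0 0; 0.2 0 0 0 0 0; 0.2 0 0 0 0 0; 0.2 0 0 0 0 0"

```text
t: 5.0
ee_pos: [456.1, -104.0, 196.5]
orientation: [[-0.001, 0.434, 0.901], [0.0, 0.901, -0.434], [-1.0, -0.0, -0.001]]
force: [-7.9, 2.5, 25.1]
opening: 0.0
```

Bottom is found at a TCP height of 196.5, with the force rising to 25 N. I let the plunger up and look.

step_arm:
  commands: "-0.5 0 0 0 0 0; -1.1 0 0 0 0 0; -1.7 0 0 0 0 0; -2.3 0 0 0 0 0; -3 0 0 0 0 0; -3 0 0 0 0 0; -3 0 0 0 0 0"

```text
t: 5.7
ee_pos: [455.4, -103.9, 222.6]
orientation: [[-0.0, 0.434, 0.901], [0.0, 0.901, -0.434], [-1.0, -0.0, -0.0]]
force: [-0.2, -0.2, 0.6]
opening: -0.2
```

```bash
python3 look.py 3
```

```text
5.7 [ 455.41733063 -103.85797767  222.63015623] [-0.18367068 -0.18915414  0.63295688]
```

View pics/l3.png

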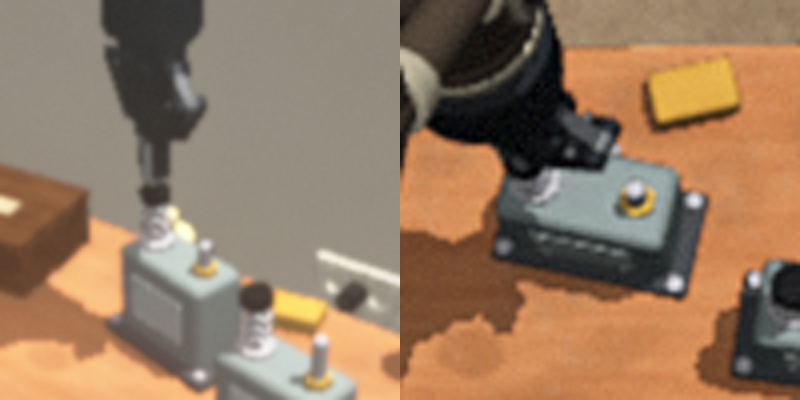

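The pin has risen after the first stroke: its top is at scene crop ~(205,243), earlier ~(205,256). Now more strokes.

step_arm:
  commands: "0.7 0 0 0 0 0; 1.3 0 0 0 0 0; 1.9 0 0 0 0 0; 2.5 0 0 0 0 0; 2.8 0 0 0 0 0; 3 0 0 0 0 0; 3 0 0 0 0 0; 3 0 0 0 0 0"

```text
t: 6.6
ee_pos: [456.2, -104.0, 196.5]
orientation: [[-0.001, 0.434, 0.901], [0.0, 0.901, -0.434], [-1.0, -0.0, -0.001]]
force: [-8.8, 2.6, 28.4]
opening: -0.2
```

step_arm:
  commands: "-0.5 0 0 0 0 0; -1.1 0 0 0 0 0; -1.7 0 0 0 0 0; -2.3 0 0 0 0 0; -3 0 0 0 0 0; -3 0 0 0 0 0; -3 0 0 0 0 0"

```text
t: 7.3
ee_pos: [455.3, -103.7, 222.4]
orientation: [[-0.001, 0.434, 0.901], [0.0, 0.901, -0.434], [-1.0, -0.0, -0.001]]
force: [0.4, -0.8, 0.1]
opening: 0.1
```

step_arm:
  commands: "0.7 0 0 0 0 0; 1.3 0 0 0 0 0; 1.9 0 0 0 0 0; 2.5 0 0 0 0 0; 2.8 0 0 0 0 0; 3 0 0 0 0 0; 3 0 0 0 0 0; 3 0 0 0 0 0"

```text
t: 8.1
ee_pos: [456.0, -104.0, 196.5]
orientation: [[-0.002, 0.434, 0.901], [0.0, 0.901, -0.434], [-1.0, -0.0, -0.002]]
force: [-9.5, 2.7, 30.3]
opening: 0.1
```

step_arm:
  commands: "-0.5 0 0 0 0 0; -1.1 0 0 0 0 0; -1.7 0 0 0 0 0; -2.3 0 0 0 0 0; -3 0 0 0 0 0; -3 0 0 0 0 0; -3 0 0 0 0 0"

```text
t: 8.8
ee_pos: [455.2, -103.7, 222.3]
orientation: [[-0.001, 0.434, 0.901], [0.0, 0.901, -0.434], [-1.0, -0.0, -0.001]]
force: [-0.4, -0.1, -1.0]
opening: 0.1
```

```bash
python3 look.py 4
```

```text
8.8 [ 455.20347749 -103.71872462  222.27920134] [-0.41234467 -0.11533392 -1.03867598]
```

View pics/l4.png

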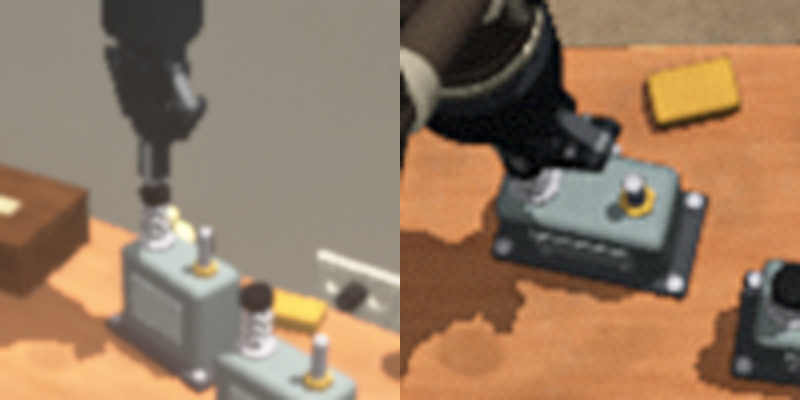

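After three strokes the pin is nearly as far out as the neighbour's. I add two more, which do no harm once the pin is out.

step_arm:
  commands: "0.7 0 0 0 0 0; 1.3 0 0 0 0 0; 1.9 0 0 0 0 0; 2.5 0 0 0 0 0; 2.8 0 0 0 0 0; 2.95 0 0 0 0 0; 2.95 0 0 0 0 0; 2.95 0 0 0 0 0"

```text
t: 9.7
ee_pos: [456.1, -104.0, 196.5]
orientation: [[-0.001, 0.434, 0.901], [0.0, 0.901, -0.434], [-1.0, -0.0, -0.001]]
force: [-8.3, 1.5, 24.8]
opening: -0.0
```

step_arm:
  commands: "-0.5 0 0 0 0 0; -1.1 0 0 0 0 0; -1.7 0 0 0 0 0; -2.3 0 0 0 0 0; -2.95 0 0 0 0 0; -2.95 0 0 0 0 0; -2.95 0 0 0 0 0"

```text
t: 10.4
ee_pos: [455.3, -103.7, 222.4]
orientation: [[-0.001, 0.434, 0.901], [0.0, 0.901, -0.434], [-1.0, -0.0, -0.001]]
force: [-0.6, 0.7, 0.8]
opening: 0.1
```

```bash
python3 look.py 5
```

```text
10.4 [ 455.25811635 -103.7492602   222.38076993] [-0.63716593  0.67480549  0.84967435]
```

step_arm:
  commands: "0.7 0 0 0 0 0; 1.3 0 0 0 0 0; 1.9 0 0 0 0 0; 2.5 0 0 0 0 0; 2.8 0 0 0 0 0; 2.95 0 0 0 0 0; 2.95 0 0 0 0 0; 2.95 0 0 0 0 0"

```text
t: 11.3
ee_pos: [456.2, -104.0, 196.6]
orientation: [[-0.001, 0.434, 0.901], [0.0, 0.901, -0.434], [-1.0, -0.0, -0.001]]
force: [-8.1, 2.2, 24.1]
opening: 0.0
```

step_arm:
  commands: "-0.5 0 0 0 0 0; -1.1 0 0 0 0 0; -1.7 0 0 0 0 0; -2.3 0 0 0 0 0; -3 0 0 0 0 0; -5 0 0 0 0 0; -8 0 0 0 0 0; -11 0 0 0 0 0; -12 0 0 0 0 0; -12 0 0 0 0 0; -12 0 0 0 0 0"

```text
t: 12.4
ee_pos: [454.8, -103.6, 311.9]
orientation: [[-0.002, 0.434, 0.901], [0.001, 0.901, -0.434], [-1.0, -0.0, -0.002]]
force: [0.1, 0.7, -1.6]
opening: -0.1
```

```bash
python3 look.py 6
python3 - <<'E'
import cv2,numpy as np
cv2.imwrite('pics/l56.png',np.vstack([cv2.resize(cv2.imread(f'pics/l{k}.png'),(600,300)) for k in(5,6)]))
E
```

```text
12.4 [ 454.82168206 -103.60197388  311.92023896] [ 0.14189897  0.66094372 -1.56658411]
```

View pics/l56.png

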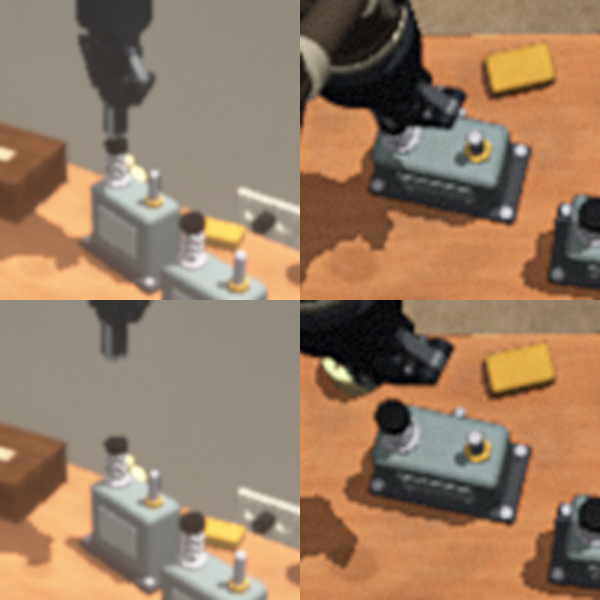

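The upper (stroke 4) and lower (stroke 5) views look the same: pin tall and cap back up. I check the tip height in numbers.

Run:
```python
from h import *
d={k:pickle.load(open(f's{k}.pkl','rb')) for k in(0,4,5,6)}
S=d[6]['scene']
print('pin foot/130/124 proj',proj(S,[[439.5,-163.6,97],[439.5,-163.6,124],[439.5,-163.6,130]]))
print('ready 130',proj(S,[[366,-308,97],[366,-308,130]]))
for k in d: 
    p=d[k]['scene']['pixels'].astype(int).sum(2); print(k,'dry',p[164:184,311],'ready',p[196:218,346])
a=d[0]['scene']['pixels'][145:190,280:325];
for n in('scene','top'):
    print(n,'5v6 pin diff', np.abs(d[5][n]['pixels'][165:184,306:317].astype(int)-d[6][n]['pixels'][165:184,306:317]).mean())
cv2.imwrite('pics/f.png',cv2.resize(d[6]['scene']['pixels'][145:235,280:370],(600,600),interpolation=cv2.INTER_CUBIC))
```

```text
pin foot/130/124 proj [[311.25916975 180.44817207]
 [311.33092842 171.79632218]
 [311.34718089 169.835742  ]]
ready 130 [[344.51266484 214.33975699]
 [345.3473469  203.114774  ]]
0 dry [411 413 414 411 412 413 413 415 415 416 469 599 679 646 513 440 472 468
 419 495] ready [449 481 514 563 658 703 681 578 451 402 395 399 402 403 406 412 429 477
 518 480 432 496]
4 dry [423 420 422 469 603 668 608 477 404 393 391 391 394 398 398 426 487 477
 426 503] ready [460 492 523 572 665 712 692 595 460 409 404 405 405 413 415 418 438 491
 527 492 441 507]
5 dry [421 422 424 468 599 668 608 478 406 391 392 392 396 395 399 425 481 476
 426 506] ready [459 492 522 572 665 712 692 594 464 412 405 405 409 413 415 424 441 490
 525 489 438 512]
6 dry [422 418 422 471 597 665 605 478 402 389 392 389 390 396 396 424 481 471
 425 502] ready [453 490 520 571 663 710 690 588 461 406 398 405 405 409 413 417 441 491
 524 491 437 502]
scene 5v6 pin diff 0.8564593301435407
top 5v6 pin diff 2.7639553429027113
```

View pics/f.png

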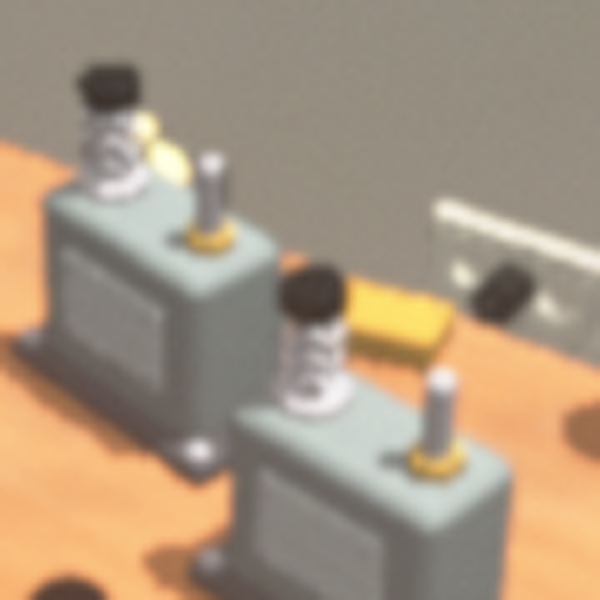

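The pin tip stayed at row ~169 in the pictures after strokes 3, 4 and 5, so it is at its stop. A tip 130 mm up projects to row 169.8, which agrees. The cap is up, nothing is touched, and the loose things in view (beeswax, spool) have not moved.

```bash
python3 -c "
from workcell import ticket,monitor
print(monitor.state()['t'],ticket.hand_in())"
```

```text
the job is handed in; nothing more can be done
12.5 None
```

I primed the left grey pump, the one whose pin was down, and handed the job in at 12.5 s. With closed fingertips I gave it five full strokes. Each went to the bottom stop, where I read 24–30 N against about 11 N from the spring alone. After each one I let the plunger fully up, then raised the arm clear.

**Pin:** its tip stayed at the same picture row (about 169) after strokes 3, 4 and 5. A fully-out tip projects to 169.8, and it looks like its neighbour's.

**Plunger and surroundings:** the cap is up. The primed pump looks unchanged in the pictures and the arm did not go near it. In the close-up views the beeswax and the spool stand where they were; the weight was not in those views, so I did not check it separately.

**Disagreement:** none that matters. The two-view fit of the primed pump's nut was off by 5.6 mm because its pin hid part of the nut, and I only used it for a rough comparison.

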